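# Lay out the dispatch desk

### The job

Lay out the dispatch desk around the calculator, everything squared up with it: the device case midway between the calculator and the tape roll, in line with them, its long side running the same way as the calculator's long side, and the power adapter flat on top of the case, centred. Stand the glue stick straight to the left of the case, level with its middle and leaving a 4 cm gap, and lay the stapler to the left of the calculator, alongside its long edge and level with it, also leaving a 4 cm gap. Leave the calculator, the tape roll and the other things on the desk where they are.

Things in the scene. Friction and masses are not known exactly. Their poses are not given: they have to be found in the camera images.
- device_case_mid (a point): small black hard case with rounded corners, shut, 53 (its x) x 78 (its y) x 34 mm high; its x axis points from the latch side to the hinge side. Point: its centre, 17 mm above its underside. The lid does not open and its top is flat in the middle. To be moved.
- adapter_mid (a point): black mains power adapter (a block with a pale label on top), 45 (its x) x 55 (its y) x 28 mm high. Point: its centre, 14 mm above its underside. To be moved.
- glue_stick_mid (a point): glue stick standing upright, white barrel and red cap, 26 mm diameter, 92 mm high. Point: its centre on its axis, 46 mm above its foot. To be moved.
- stapler_mid (a point): desk stapler, blue arm on a black base, lying on its base, 135 (its x) x 34 (its y) x 41 mm high; the arm is 20 mm wide from 17 to 41 mm above the desk and does not move. Point: the middle of the stapler, 20 mm above its underside. To be moved.
- calculator: pocket calculator lying flat, 118 (its x) x 72 (its y) x 14 mm high. Origin: centre of its underside; its x axis runs along its long side away from the robot (within 0.15 rad), its y axis points to the left. Stays where it is; reference for the layout.
- tape_roll: roll of brown packing tape lying flat, 92 mm across, 48 mm high. Origin: centre of its underside. It lies behind the calculator (farther from the robot), 233 to 245 mm centre to centre, on the calculator's x axis. Stays where it is; reference for the layout.
- eraser: white eraser in a blue sleeve, 20 (its x) x 42 (its y) x 13 mm. Origin: centre of its underside. Bystander, leave alone.
- flag_box: clear open box of yellow page flags, 52 x 52 x 48 mm. Origin: centre of its underside. Bystander, leave alone.
- highlighter: green highlighter pen lying on the desk, 16 (its x) x 123 (its y) x 15 mm. Origin: centre of its underside. Bystander, leave alone. (It lies before the big fixed black printer, 0.2 m high with a raised flap to 0.33 m, whose front runs from about x 0.515, y -0.03 to x 0.595, y -0.385 and which fills the space behind: carry things round in front of it.)

How it is judged:
By the outcome, as a careful person would: the job done as asked, in the order asked, and still so for the second after the job is handed in, with the robot touching nothing.
It also fails if it takes over 131 s, if anything falls off the work surface, if the arm or the gripper's body presses on something with over 40 N, if the wrist force passes 120 N, or if a joint passes its speed limit or range.

### The arm

A 6-joint arm with a two-finger parallel gripper is mounted at the origin on the work surface; the furniture and walls round the work are solid. World frame = base frame: x ahead of the robot, y to its left, z up, the work surface at z = 0. Lengths are in m, angles in rad, forces in N, time in s.
With the tool pointing down it reaches from about 0.35 to 0.875 m from the base axis. Payload 15.5 kg.
Tool frame: the origin (TCP) lies midway between the tips of the shut fingers; the grasp point (between the pads) lies 19 mm behind it; z points along the fingers, y is the line along which they close (so a half turn about z gives the same grasp; the last joint's range is limited). The gripper opens to 85 mm and grips with 20 to 120 N. Pads are 22 mm wide; open, the fingers measure 114 mm over their backs; the gripper's body (76 mm by 85 mm) begins 54 mm behind the grasp point. The pads swing forward as they close: fully open they stand 13 mm farther back than shut.
Start: joints at [-1.296, 0.494, 1.345, -0, 1.302, -0.096], TCP at [0.226, -0.583, 0.231] pointing down, gripper open.
Joint ranges: [-2.91, 2.91], [-0.82, 2.16], [0.22, 2.67], [-1.22, 4.37], [0.12, 2.79], [-3.08, 3.08]. Speed limits (rad/s): [1.89, 1.89, 2.57, 3.01, 3.01, 3.01].

### API

Orientations are given as a 3x3 rotation matrix whose columns are the frame's x, y, z axes.
In Python, from station import robot gives the robot as it stands.
- The arm moves only by the tool arm_command, never from a script. Its argument "rows" is a list of rows, each a list of 7 numbers: the opening, from 0 (shut) to 1 (fully open), then the shift along the tool's x, y, z in m, then the turn, a rotation vector about the tool's x, y, z in rad. A call has 1 to 10 rows; each row shifts and turns the commanded pose from where the row before left it, along the tool's axes as they then stand; what a row does not reach is not made up. A row lasts 1/12 s, in which the tool goes at most 41.7 mm and 7.16 degrees, less where a joint would pass 70% of its speed; a pose out of reach is approached as far as the arm can. A call is refused whole if a number of a shift passes 0.0417 or a number of a turn 0.125, either way. A call with a gripper value outside its range is refused whole. The fingers move at their own pace and stop on an object; "grip_force" is the grip in N (left out, the last holds). Time passes only in rows, so rows that do not move let the fingers close. It gives the time, the measured TCP pose, the force, the opening and the grip force at its end, in the units of the state.
- robot.get_obs(): the state, without advancing time (a new reading comes with each control period).
- robot.snapshot(name): name is "scene" or "top"; returns a dict with "frame" (400x640x3 uint8, red, green, blue), "fx", "fy", "cx", "cy" (pixels), "extrinsics" (4x4, takes a point from world to camera coordinates). Camera axes: x right, y down, z forward; pixel columns grow to the right and rows downward; lengths in m; the calibration is good to about 2 mm. A picture is of the moment at which its call begins. There is no depth.
- robot.finish_job(): hands the job in; it is judged then, once.
The state is a dict: "time_s": time; "q": joint angles; "joint_vel": joint speeds; "joint_efforts": joint torques, N m; "eef_pos": TCP position; "orientation": TCP orientation; "contact_force": force on the tool from outside, world axes, zero at the start; "ft_torque": the same for the moment, N m; "finger_gap": opening from 0.0 (shut) to 1.0 (fully open); "finger_force": force on a finger pad.
Only numpy, scipy, OpenCV 4.12 (cv2) and the standard library are available. Lean on these libraries where they do the work, as an engineer would, in place of code of your own. Each camera call takes 0.05 s, during which the arm holds its last target. There are 200 camera calls.

## Working session

There is one attempt and no reset: what is moved stays moved. The work goes in short steps, Python scripts to look and compute and a tool call to move; the robot and the scene stay as the last step left them, time stands still between calls to the robot, and variables do not carry over. Pictures are saved under pics/ and viewed, at most 14 in all, crops included, and the job is handed in when it is done.

Besides the shell and the picture viewer there is one more tool, called after ">>>" as name(argument=value, ...) on one line, values as JSON. arm_command: Moves the arm, as the interface text tells. Its arguments: {"type":"object","properties":{"rows":{"type":"array"},"grip_force":{"type":"number"}},"required":["rows"]}

```bash
mkdir -p pics
python3 - <<'E'
from station import robot
import cv2,numpy as np
for n in("scene","top"):
    s=robot.snapshot(n); cv2.imwrite(f"pics/{n}0.png",cv2.cvtColor(s["frame"],cv2.COLOR_RGB2BGR))
    print(n,s["fx"],s["fy"],s["cx"],s["cy"]);print(np.round(s["extrinsics"],4).tolist())
o=robot.get_obs();print(o)
E
```

```text
scene 507.3178998187113 507.3178998187113 324.20063668456527 209.59941250515496
[[-0.9013, -0.4332, 0.0075, 0.4758], [-0.2201, 0.4428, -0.8692, 0.1684], [0.3732, -0.785, -0.4944, 1.0379], [0.0, 0.0, 0.0, 1.0]]
top 361.98141001874404 361.98141001874404 323.0777638479088 201.33751278597845
[[-0.0116, -0.9999, -0.0072, 0.0055], [-0.9857, 0.0126, -0.1682, 0.5416], [0.1683, 0.0051, -0.9857, 0.8709], [0.0, 0.0, 0.0, 1.0]]
{'time_s': 0.1, 'q': array([-1.29651351e+00,  4.94129739e-01,  1.34610245e+00, -7.78768704e-06,
        1.30249714e+00, -9.54676337e-02]), 'joint_vel': array([-0.00068228, -0.00066729, -0.00180282,  0.00011501, -0.00072958,
       -0.0024997 ]), 'joint_efforts': array([ 4.60034207e-03, -8.83582592e+01, -3.84565508e+01, -2.08682735e-05,
        5.24446601e-03, -2.19477846e-05]), 'eef_pos': array([ 0.22579064, -0.58242265,  0.2307432 ]), 'orientation': array([[ 9.32416824e-01,  3.61384514e-01, -3.15104200e-04],
       [ 3.61384637e-01, -9.32416190e-01,  1.09215135e-03],
       [ 1.00878327e-04, -1.13221411e-03, -9.99999354e-01]]), 'contact_force': array([ 0.2411691 , -1.03405603,  0.26066498]), 'ft_torque': array([-0.00206629, -0.01893211, -0.01828229]), 'finger_force': 0.0, 'finger_gap': 0.9999306959328941}
```

View pics/top0.png

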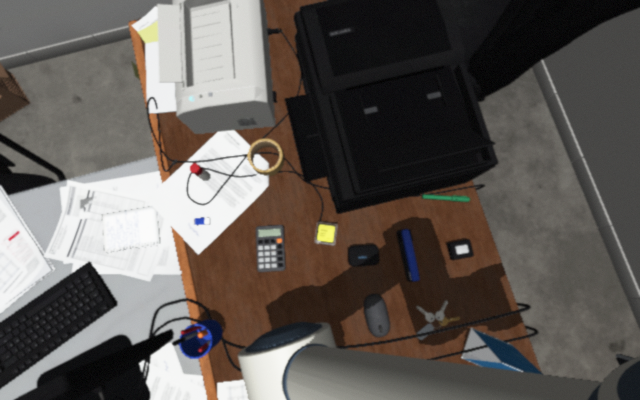

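View pics/scene0.png

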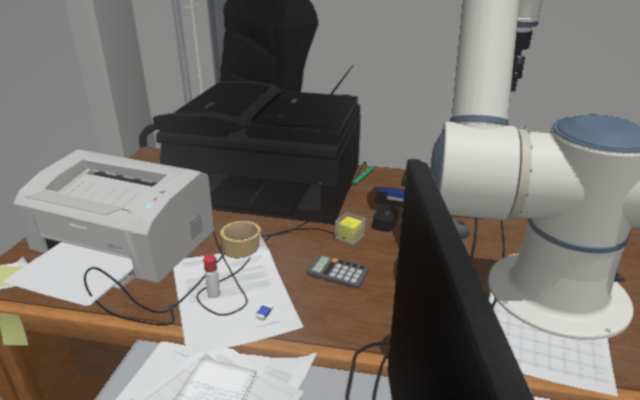

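The top view shows the calculator at (270,248), tape (265,156), flag box (326,233), case (364,254), stapler (408,254), adapter (460,249), glue stick (197,170) and eraser (202,221). The scene view shows the glue stick standing at (211,280). Next I'll measure from enlarged crops.

```bash
cat > h.py <<'E'
from station import robot
import cv2,numpy as np
def snap(n):
    s=robot.snapshot(n); s["bgr"]=cv2.cvtColor(s["frame"],cv2.COLOR_RGB2BGR); return s
def cast(s,uv,z):
    "pixels -> world points on plane z"
    uv=np.atleast_2d(uv).astype(float); E=s["extrinsics"]; R,t=E[:3,:3],E[:3,3]
    d=np.c_[(uv[:,0]-s["cx"])/s["fx"],(uv[:,1]-s["cy"])/s["fy"],np.ones(len(uv))]@R
    c=-R.T@t; return c+d*((z-c[2])/d[:,2])[:,None]
def proj(s,p):
    q=np.atleast_2d(p)@s["extrinsics"][:3,:3].T+s["extrinsics"][:3,3]
    return np.c_[q[:,0]/q[:,2]*s["fx"]+s["cx"],q[:,1]/q[:,2]*s["fy"]+s["cy"]]
def crop(s,x0,y0,x1,y1,k,fn,gain=1.0):
    im=cv2.resize(s["bgr"][y0:y1,x0:x1],None,fx=k,fy=k,interpolation=cv2.INTER_CUBIC)
    cv2.imwrite(fn,cv2.convertScaleAbs(255*(im/255.)**(1/gain)))
def biggest(m):
    return max(cv2.findContours(m,cv2.RETR_EXTERNAL,cv2.CHAIN_APPROX_NONE)[0],key=cv2.contourArea)
def plane_rect(s,m,off,z):
    c=biggest(m)[:,0,:]+np.array(off); p=cast(s,c,z)[:,:2]
    r=cv2.minAreaRect((p*1000).astype(np.float32)); return r
E
python3 - <<'E'
from h import *
s=snap("top")
crop(s,235,130,345,285,3.8,"pics/a.png")
crop(s,335,180,485,285,5.2,"pics/b.png",2.2)
E
```

```text
(no output)
```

View pics/a.png

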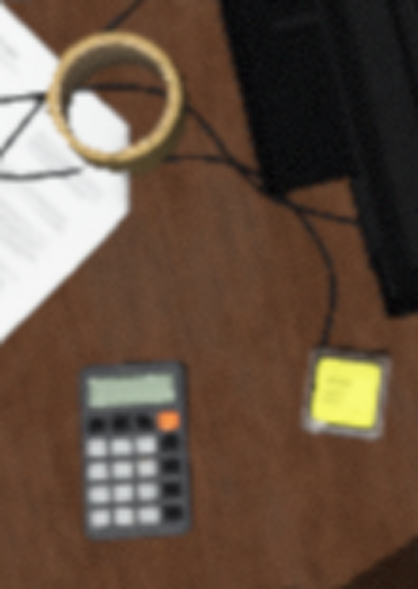

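View pics/b.png

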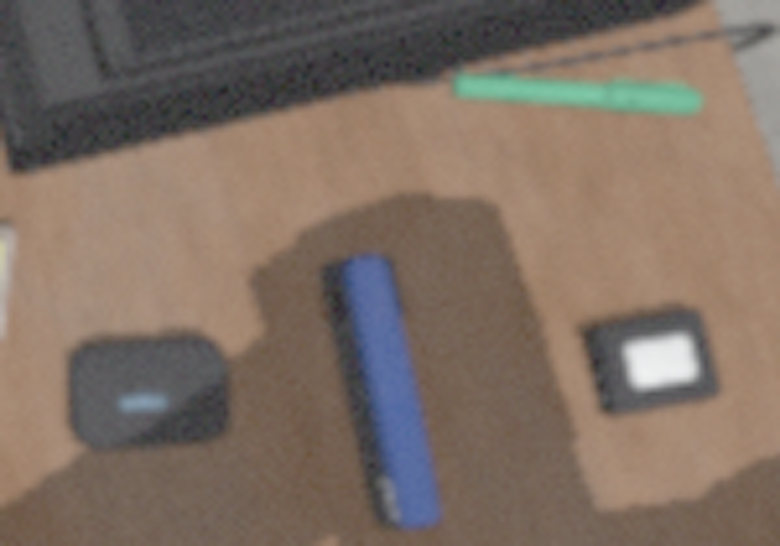

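The crops show the calculator at about (270,249) turned ~2° and the tape ring at (266,156). The case is at (364,255), the stapler's blue arm runs from (406,230) to (415,281), and the adapter label is at (462,249). Now I'll measure with masks.

```bash
cat > m.py <<'E'
from h import *
def meas(s,name,box,z,fn):
    x0,y0,x1,y1=box; im=cv2.resize(s["bgr"][y0:y1,x0:x1],None,fx=4,fy=4,interpolation=cv2.INTER_CUBIC)
    b,g,r=[c.astype(float)+1 for c in cv2.split(cv2.GaussianBlur(im,(5,5),0))]
    m=cv2.morphologyEx(fn(b,g,r).astype(np.uint8)*255,cv2.MORPH_OPEN,np.ones((5,5)))
    c=biggest(m); px=(c[:,0,:]+.5)/4-.5+[x0,y0]
    p=cast(s,px,z)[:,:2]*1000
    rc=cv2.minAreaRect(p.astype(np.float32)); M=cv2.moments(p.astype(np.float32)[:,None])
    (a,b_),h=rc[1],rc[2]; L=h if a>=b_ else h-90   # direction of long side
    cen=np.array([M['m10'],M['m01']])/M['m00']
    print(name,"rect c",np.round(rc[0],1),"centroid",np.round(cen,1),"size",np.round(sorted(rc[1]),1),"long dir deg",round((L+90)%180-90,2))
    return cen,rc,px
E
python3 - <<'E'
from m import *
s=snap("top"); E=s["extrinsics"]; print("cam",-E[:3,:3].T@E[:3,3])
grey=lambda b,g,r: r/b<1.35
meas(s,"calc",(248,215,295,280),.010,grey)
meas(s,"case",(342,236,386,274),.017,lambda b,g,r:(r/b<1.3))
meas(s,"stapler blue",(392,220,428,290),.041,lambda b,g,r:b>r*1.4)
meas(s,"stapler all",(392,220,428,290),.020,lambda b,g,r:r/b<1.25)
meas(s,"adapter",(440,232,482,268),.014,lambda b,g,r:r/b<1.3)
meas(s,"label",(440,232,482,268),.028,lambda b,g,r:(r>120)&(r/b<1.25))
meas(s,"flag",(305,215,345,252),.03,lambda b,g,r:(g>150)&(b<120))
meas(s,"eraser",(188,210,216,232),.013,lambda b,g,r:b>r*1.4)
meas(s,"glue cap",(184,158,210,182),.092,lambda b,g,r:r>2*b)
meas(s,"hl",(415,185,475,208),.008,lambda b,g,r:g>1.3*r)
for z in(.048,): meas(s,"tape",(244,132,290,180),z,lambda b,g,r:(r>120)&(r/b>1.2)&(r/b<2.6))
t=snap("scene")
meas(t,"glue cap scene",(196,248,226,302),.08,lambda b,g,r:r>2*b)
meas(t,"tape scene",(212,212,270,264),.024,lambda b,g,r:(r>100)&(r/b>1.2)&(r/b<2.6))
E
```

```text
cam [ 0.38733694 -0.00581852  0.94960753]
calc rect c [428.1 137.6] centroid [428.2 137.4] size [ 73.3 118.8] long dir deg 2.63
case rect c [ 406.5 -101.7] centroid [ 406.6 -101.1] size [50.9 75.8] long dir deg -86.54
stapler blue rect c [ 405.8 -213.8] centroid [ 407.5 -213.7] size [ 27.3 130.2] long dir deg 9.26
stapler all rect c [ 406.  -215.8] centroid [ 407.  -216.3] size [ 35.9 136.3] long dir deg 8.96
adapter rect c [ 419.  -349.1] centroid [ 418.8 -349.3] size [42.3 56.7] long dir deg -80.31
label rect c [ 418.2 -348.8] centroid [ 418.3 -348.7] size [21.6 31.7] long dir deg -82.26
flag rect c [462.6  -6.8] centroid [462.8  -7.1] size [44.2 44.6] long dir deg 81.91
eraser rect c [500.3 322.8] centroid [500.  322.8] size [17.9 23.5] long dir deg -87.33
glue cap rect c [617.8 310.1] centroid [618.8 309.7] size [21.3 29.1] long dir deg 47.96
hl rect c [ 554.5 -324.1] centroid [ 554.4 -325.9] size [ 16.  124.9] long dir deg 85.62
tape rect c [665.9 148.2] centroid [665.6 148.6] size [90.3 93.7] long dir deg 27.16
glue cap scene rect c [624.6 314.9] centroid [624.8 314.3] size [19.6 55.8] long dir deg -52.71
tape scene rect c [682.  117.2] centroid [691.2 121.2] size [136.7 214.7] long dir deg -50.76
```

>>> arm_command(rows=[[1, 0.017, -0.019, 0, 0, 0, 0], [1, 0.017, -0.019, 0, 0, 0, 0], [1, 0.017, -0.019, 0, 0, 0, 0], [1, 0.017, -0.019, 0, 0, 0, 0], [1, 0.017, -0.019, 0, 0, 0, 0], [1, 0.017, -0.019, 0, 0, 0, 0], [1, 0.017, -0.019, 0, 0, 0, 0], [1, 0.017, -0.019, 0, 0, 0, 0], [1, 0.017, -0.019, 0, 0, 0, 0], [1, 0.017, -0.019, 0, 0, 0, 0]], grip_force=40)

```text
time_s: 1.08
eef_pos: [0.3159, -0.343, 0.2313]
orientation: [[0.932, 0.361, 0.0], [0.361, -0.932, -0.0], [0.0, 0.0, -1.0]]
contact_force: [0.1, -0.7, 1.4]
finger_gap: 0.999
finger_force: 0.0
```

>>> arm_command(rows=[[1, 0.017, -0.019, 0, 0, 0, 0], [1, 0.017, -0.019, 0, 0, 0, 0], [1, 0.017, -0.019, 0, 0, 0, 0], [1, 0.017, -0.019, 0, 0, 0, 0], [1, 0.017, -0.019, 0, 0, 0, 0], [1, 0.017, -0.019, 0, 0, 0, 0], [1, 0.017, -0.019, 0, 0, 0, 0], [1, 0.017, -0.019, 0, 0, 0, 0], [1, 0.017, -0.019, 0, 0, 0, 0], [1, 0.017, -0.019, 0, 0, 0, 0]])

```text
time_s: 1.92
eef_pos: [0.4058, -0.1043, 0.2314]
orientation: [[0.932, 0.361, 0.0], [0.361, -0.932, -0.0], [0.0, 0.0, -1.0]]
contact_force: [-0.2, -0.9, 0.3]
finger_gap: 1.0
finger_force: 0.0
```

>>> arm_command(rows=[[1, 0, 0, 0.01, 0, 0, -0.105], [1, 0, 0, 0.01, 0, 0, -0.105], [1, 0, 0, 0.01, 0, 0, -0.105], [1, 0, 0, 0.01, 0, 0, -0.105], [1, 0, 0, 0.01, 0, 0, -0.105], [1, 0, 0, 0.01, 0, 0, -0.105]])

```text
time_s: 2.42
eef_pos: [0.4056, -0.1055, 0.1709]
orientation: [[0.536, 0.844, 0.0], [0.844, -0.536, -0.0], [0.0, 0.0, -1.0]]
contact_force: [0.4, 0.3, -0.2]
finger_gap: 1.002
finger_force: 0.0
```

>>> arm_command(rows=[[1, 0, 0, 0.01, 0, 0, -0.105], [1, 0, 0, 0.01, 0, 0, -0.105], [1, 0, 0, 0.01, 0, 0, -0.105], [1, 0, 0, 0.01, 0, 0, -0.105], [1, 0, 0, 0.01, 0, 0, -0.105], [1, 0, 0, 0.01, 0, 0, -0.105], [1, 0, 0, 0, 0, 0, 0]])

```text
time_s: 3.0
eef_pos: [0.4049, -0.1053, 0.1101]
orientation: [[-0.064, 0.998, -0.002], [0.998, 0.064, 0.001], [0.001, -0.002, -1.0]]
contact_force: [-0.0, -0.1, -0.2]
finger_gap: 1.001
finger_force: 0.0
```

```bash
cat > go.py <<'E'
import sys,numpy as np
from scipy.spatial.transform import Rotation as Ro
from station import robot
def down(yaw):  # tool y at yaw deg, z down
    a=np.radians(yaw); y=np.array([np.cos(a),np.sin(a),0]); z=np.array([0,0,-1.]); return np.c_[np.cross(y,z),y,z]
def rel(p0,yaw0,R0,x,y,z,yaw):
    R=down(yaw); d=R0.T@(np.array([x,y,z])/1000-p0)
    return d,(R.T@(np.array([x,y,z])/1000-p0)),Ro.from_matrix(R0.T@R).as_rotvec()
if __name__=="__main__":
    o=robot.get_obs(); p=o["eef_pos"];R=o["orientation"]
    print("t %.2f"%o["time_s"],"pos",np.round(p*1000,1),"yaw %.2f"%np.degrees(np.arctan2(R[1,1],R[0,1])),"gap %.3f"%o["finger_gap"],"F",np.round(o["contact_force"],1),"ff %.1f"%o["finger_force"])
    a=[float(v) for v in sys.argv[1:]]
    for i in range(0,len(a),4):
        x,y,z,yaw=a[i:i+4]; d,d2,r=rel(p,0,R,x,y,z,yaw)
        print("target",a[i:i+4],"shift(old axes)",np.round(d,4),"shift(new axes)",np.round(d2,4),"turn",np.round(r,4))
        p=np.array([x,y,z])/1000; R=down(yaw)
E
python3 go.py 406.5 -101.3 60 3.46 406.5 -101.3 2 3.46
```

```text
t 3.00 pos [ 404.9 -105.3  110.1] yaw 3.70 gap 1.001 F [-0.  -0.1 -0.2] ff 0.0
target [406.5, -101.3, 60.0, 3.46] shift(old axes) [0.0039 0.0019 0.0501] shift(new axes) [0.0039 0.0018 0.0501] turn [-0.0018 -0.0009  0.0041]
target [406.5, -101.3, 2.0, 3.46] shift(old axes) [0.    0.    0.058] shift(new axes) [0.    0.    0.058] turn [0. 0. 0.]
```

>>> arm_command(rows=[[1, 0.002, 0.001, 0.015, 0, 0, 0.004], [1, 0.002, 0.001, 0.015, 0, 0, 0], [1, 0, 0, 0.015, 0, 0, 0], [1, 0, 0, 0.015, 0, 0, 0], [1, 0, 0, 0.015, 0, 0, 0], [1, 0, 0, 0.013, 0, 0, 0], [1, 0, 0, 0.01, 0, 0, 0], [1, 0, 0, 0.009, 0, 0, 0], [1, 0, 0, 0, 0, 0, 0], [1, 0, 0, 0, 0, 0, 0]])

```text
time_s: 3.83
eef_pos: [0.4074, -0.1015, 0.0045]
orientation: [[-0.052, 0.999, -0.0], [0.999, 0.052, 0.0], [0.0, -0.0, -1.0]]
contact_force: [-1.0, 0.2, -0.3]
finger_gap: 1.004
finger_force: 0.0
```

>>> arm_command(rows=[[0, 0, 0, 0, 0, 0, 0], [0, 0, 0, 0, 0, 0, 0], [0, 0, 0, 0, 0, 0, 0], [0, 0, 0, 0, 0, 0, 0], [0, 0, 0, 0, 0, 0, 0], [0, 0, 0, 0, 0, 0, 0], [0, 0, 0, 0, 0, 0, 0], [0, 0, 0, 0, 0, 0, 0]])

```text
time_s: 4.5
eef_pos: [0.4078, -0.1016, 0.0051]
orientation: [[-0.055, 0.999, 0.002], [0.999, 0.055, -0.001], [-0.001, 0.001, -1.0]]
contact_force: [-0.7, 0.7, 14.2]
finger_gap: 0.592
finger_force: 38.8
```

```bash
python3 go.py 406.5 -101.3 90 3.46 547 143 90 92.63 547 143 2 92.63
python3 - <<'E'
from h import *
s=snap("scene"); crop(s,330,150,480,270,5,"pics/c.png",1.5)
E
```

```text
t 4.50 pos [ 407.8 -101.6    5.1] yaw 3.13 gap 0.592 F [-0.7  0.7 14.2] ff 38.8
target [406.5, -101.3, 90.0, 3.46] shift(old axes) [ 0.0003 -0.0012 -0.0849] shift(new axes) [ 0.0004 -0.0013 -0.0849] turn [ 0.0015  0.0007 -0.0058]
target [547.0, 143.0, 90.0, 92.63] shift(old axes) [0.2354 0.155  0.    ] shift(new axes) [-0.1516  0.2376  0.    ] turn [ 0.      0.     -1.5563]
target [547.0, 143.0, 2.0, 92.63] shift(old axes) [0.    0.    0.088] shift(new axes) [0.    0.    0.088] turn [0. 0. 0.]
```

View pics/c.png

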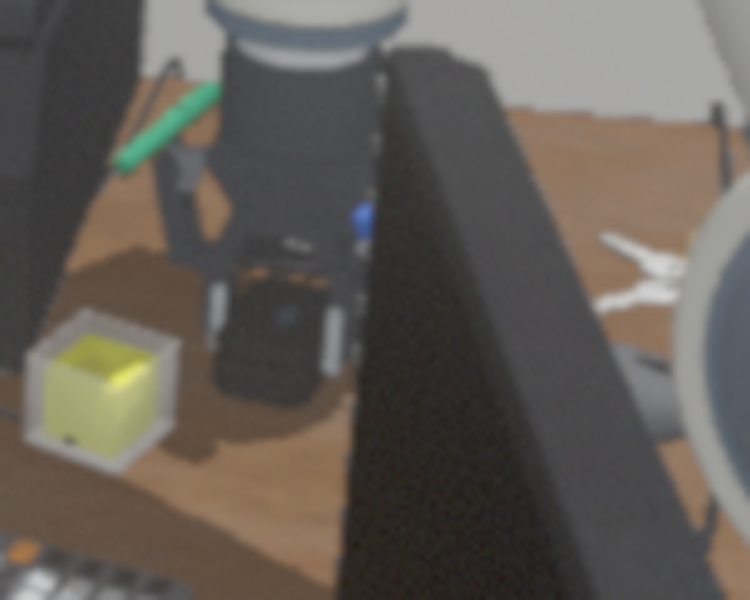

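The case sits squarely between the pads (gap 0.592, force 38.8 N), and the flag box is clear. I'll lift and carry it.

>>> arm_command(rows=[[0, 0, 0, -0.01, 0, 0, 0], [0, 0, 0, -0.02, 0, 0, 0], [0, 0, 0, -0.02, 0, 0, 0], [0, 0, 0, -0.02, 0, 0, 0], [0, 0, 0, -0.015, 0, 0, 0], [0, 0.0196, 0.0129, 0, 0, 0, 0], [0, 0.0196, 0.0129, 0, 0, 0, 0], [0, 0.0196, 0.0129, 0, 0, 0, 0], [0, 0.0196, 0.0129, 0, 0, 0, 0], [0, 0.0196, 0.0129, 0, 0, 0, 0]])

```text
time_s: 5.38
eef_pos: [0.4664, 0.001, 0.0897]
orientation: [[-0.054, 0.999, -0.0], [0.999, 0.054, -0.0], [-0.0, -0.0, -1.0]]
contact_force: [0.1, -0.1, -0.5]
finger_gap: 0.592
finger_force: 44.5
```

>>> arm_command(rows=[[0, 0.0196, 0.0129, 0, 0, 0, 0], [0, 0.0196, 0.0129, 0, 0, 0, 0], [0, 0.0196, 0.0129, 0, 0, 0, 0], [0, 0.0196, 0.0129, 0, 0, 0, 0], [0, 0.0196, 0.0129, 0, 0, 0, 0], [0, 0.0196, 0.0129, 0, 0, 0, 0], [0, 0.0196, 0.0129, 0, 0, 0, 0]])

```text
time_s: 5.97
eef_pos: [0.5493, 0.1431, 0.0897]
orientation: [[-0.055, 0.999, 0.0], [0.999, 0.055, 0.0], [0.0, 0.0, -1.0]]
contact_force: [0.2, -0.4, -0.1]
finger_gap: 0.592
finger_force: 44.5
```

>>> arm_command(rows=[[0, 0, 0, 0, 0, 0, -0.111], [0, 0, 0, 0, 0, 0, -0.111], [0, 0, 0, 0, 0, 0, -0.111], [0, 0, 0, 0, 0, 0, -0.111], [0, 0, 0, 0, 0, 0, -0.111], [0, 0, 0, 0, 0, 0, -0.111], [0, 0, 0, 0, 0, 0, -0.111]])

```text
time_s: 6.55
eef_pos: [0.5488, 0.1419, 0.0896]
orientation: [[-0.743, 0.67, 0.0], [0.67, 0.743, 0.0], [-0.0, 0.0, -1.0]]
contact_force: [0.5, -0.1, -0.4]
finger_gap: 0.589
finger_force: 44.5
```

>>> arm_command(rows=[[0, 0, 0, 0, 0, 0, -0.111], [0, 0, 0, 0, 0, 0, -0.111], [0, 0, 0, 0, 0, 0, -0.111], [0, 0, 0, 0, 0, 0, -0.111], [0, 0, 0, 0, 0, 0, -0.111], [0, 0, 0, 0, 0, 0, -0.111], [0, 0, 0, 0, 0, 0, -0.111], [0, 0, 0, 0, 0, 0, 0], [0, 0, 0, 0, 0, 0, 0]])

```text
time_s: 7.3
eef_pos: [0.5489, 0.1419, 0.0895]
orientation: [[-0.999, -0.034, 0.0], [-0.034, 0.999, 0.0], [-0.0, 0.0, -1.0]]
contact_force: [0.3, 0.3, 0.5]
finger_gap: 0.593
finger_force: 44.5
```

```bash
python3 go.py 547 143 4 92.63
```

```text
t 7.30 pos [548.9 141.9  89.5] yaw 91.97 gap 0.593 F [0.3 0.3 0.5] ff 44.5
target [547.0, 143.0, 4.0, 92.63] shift(old axes) [0.0018 0.0012 0.0855] shift(new axes) [0.0018 0.0012 0.0855] turn [ 0.      0.0001 -0.0115]
```

>>> arm_command(rows=[[0, 0.001, 0.001, 0.015, 0, 0, -0.011], [0, 0.001, 0, 0.02, 0, 0, 0], [0, 0, 0, 0.02, 0, 0, 0], [0, 0, 0, 0.015, 0, 0, 0], [0, 0, 0, 0.008, 0, 0, 0], [0, 0, 0, 0.004, 0, 0, 0], [0, 0, 0, 0.002, 0, 0, 0], [0, 0, 0, 0.001, 0, 0, 0], [0, 0, 0, 0, 0, 0, 0]])

```text
time_s: 8.05
eef_pos: [0.547, 0.1428, 0.0053]
orientation: [[-0.999, -0.048, 0.0], [-0.048, 0.999, 0.0], [-0.0, 0.0, -1.0]]
contact_force: [-1.4, -0.2, 0.7]
finger_gap: 0.588
finger_force: 44.6
```

```bash
python3 go.py 547 143 4 92.63
```

```text
t 8.05 pos [547.  142.8   5.3] yaw 92.75 gap 0.588 F [-1.4 -0.2  0.7] ff 44.6
target [547.0, 143.0, 4.0, 92.63] shift(old axes) [-0.      0.0002  0.0013] shift(new axes) [-0.      0.0002  0.0013] turn [0.     0.0005 0.0021]
```

>>> arm_command(rows=[[0, 0, 0, 0.0015, 0, 0, 0], [0, 0, 0, 0, 0, 0, 0], [1, 0, 0, 0, 0, 0, 0], [1, 0, 0, 0, 0, 0, 0], [1, 0, 0, 0, 0, 0, 0], [1, 0, 0, 0, 0, 0, 0], [1, 0, 0, -0.015, 0, 0, 0], [1, 0, 0, -0.025, 0, 0, 0], [1, 0, 0, -0.03, 0, 0, 0], [1, 0, 0, -0.03, 0, 0, 0]])

```text
time_s: 8.88
eef_pos: [0.5465, 0.1427, 0.1036]
orientation: [[-0.999, -0.049, -0.001], [-0.049, 0.999, -0.0], [0.001, -0.0, -1.0]]
contact_force: [0.4, 0.0, -0.1]
finger_gap: 0.998
finger_force: 0.0
```

>>> arm_command(rows=[[1, 0.0215, 0, 0, 0, 0, 0], [1, 0.0215, 0, 0, 0, 0, 0], [1, 0.0215, 0, 0, 0, 0, 0], [1, 0.0215, 0, 0, 0, 0, 0], [1, 0.0215, 0, 0, 0, 0, 0], [1, 0.0215, 0, 0, 0, 0, 0], [1, 0.0215, 0, 0, 0, 0, 0]])

```text
time_s: 9.47
eef_pos: [0.3957, 0.1353, 0.1029]
orientation: [[-0.999, -0.049, 0.0], [-0.049, 0.999, 0.0], [-0.0, 0.0, -1.0]]
contact_force: [0.4, 0.8, -0.2]
finger_gap: 1.001
finger_force: 0.0
```

>>> arm_command(rows=[[1, 0, -0.0243, 0, 0, 0, 0], [1, 0, -0.0243, 0, 0, 0, 0], [1, 0, -0.0243, 0, 0, 0, 0], [1, 0, -0.0243, 0, 0, 0, 0], [1, 0, -0.0243, 0, 0, 0, 0], [1, 0, -0.0243, 0, 0, 0, 0], [1, 0, -0.0243, 0, 0, 0, 0], [1, 0, -0.0243, 0, 0, 0, 0], [1, 0, -0.0243, 0, 0, 0, 0], [1, 0, -0.0243, 0, 0, 0, 0]])

```text
time_s: 10.3
eef_pos: [0.4085, -0.1086, 0.1029]
orientation: [[-0.999, -0.049, 0.0], [-0.049, 0.999, -0.0], [-0.0, -0.0, -1.0]]
contact_force: [1.3, 0.0, -0.5]
finger_gap: 1.0
finger_force: 0.0
```

>>> arm_command(rows=[[1, 0, -0.0243, 0, 0, 0, 0], [1, 0, -0.0243, 0, 0, 0, 0], [1, 0, -0.0243, 0, 0, 0, 0], [1, 0, -0.0243, 0, 0, 0, 0], [1, 0, -0.0243, 0, 0, 0, 0], [1, 0, -0.0243, 0, 0, 0, 0], [1, 0, -0.0243, 0, 0, 0, 0], [1, 0, -0.0243, 0, 0, 0, 0], [1, 0, -0.0243, 0, 0, 0, 0], [1, 0, -0.0243, 0, 0, 0, 0]])

```text
time_s: 11.13
eef_pos: [0.4204, -0.3513, 0.1028]
orientation: [[-0.999, -0.049, -0.0], [-0.049, 0.999, 0.0], [0.0, 0.0, -1.0]]
contact_force: [0.9, -0.4, -0.0]
finger_gap: 1.004
finger_force: 0.0
```

>>> arm_command(rows=[[1, 0, 0, 0, 0, 0, 0.112], [1, 0, 0, 0, 0, 0, 0.112], [1, 0, 0, 0, 0, 0, 0.112], [1, 0, 0, 0, 0, 0, 0.112], [1, 0, 0, 0, 0, 0, 0.112], [1, 0, 0, 0, 0, 0, 0.112]])

```text
time_s: 11.63
eef_pos: [0.4205, -0.35, 0.1028]
orientation: [[-0.809, 0.588, -0.0], [0.588, 0.809, 0.0], [0.0, 0.0, -1.0]]
contact_force: [0.2, 0.4, 0.1]
finger_gap: 1.002
finger_force: 0.0
```

>>> arm_command(rows=[[1, 0, 0, 0, 0, 0, 0.112], [1, 0, 0, 0, 0, 0, 0.112], [1, 0, 0, 0, 0, 0, 0.112], [1, 0, 0, 0, 0, 0, 0.112], [1, 0, 0, 0, 0, 0, 0.112], [1, 0, 0, 0, 0, 0, 0.112], [1, 0, 0, 0, 0, 0, 0.112], [1, 0, 0, 0, 0, 0, 0]])

```text
time_s: 12.3
eef_pos: [0.4205, -0.35, 0.1028]
orientation: [[-0.157, 0.988, -0.0], [0.988, 0.157, 0.0], [0.0, -0.0, -1.0]]
contact_force: [-0.6, 0.1, -0.7]
finger_gap: 0.998
finger_force: 0.0
```

```bash
python3 go.py 418.7 -349.1 1 9
python3 - <<'E'
from m import *
s=snap("top")
meas(s,"case",(245,178,290,222),.017,lambda b,g,r:(r/b<1.3)&(r<90))
crop(s,180,130,345,290,3.5,"pics/d.png",1.5)
E
```

```text
t 12.30 pos [ 420.5 -350.   102.8] yaw 9.04 gap 0.998 F [-0.6  0.1 -0.7] ff 0.0
target [418.7, -349.1, 1.0, 9.0] shift(old axes) [ 0.0012 -0.0017  0.1018] shift(new axes) [ 0.0012 -0.0017  0.1018] turn [-0.     -0.      0.0007]
case rect c [546.3 143.4] centroid [546.2 143.3] size [51.5 77.8] long dir deg 3.36
```

View pics/d.png

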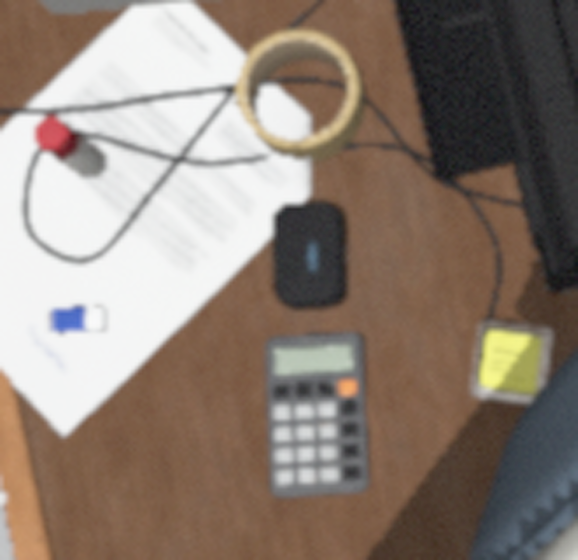

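The case stands at (546.3, 143.4), in line between calculator and tape and squared to about 0.7°. Next is the adapter.

>>> arm_command(rows=[[1, 0.001, -0.002, 0.015, 0, 0, 0], [1, 0, 0, 0.015, 0, 0, 0], [1, 0, 0, 0.015, 0, 0, 0], [1, 0, 0, 0.015, 0, 0, 0], [1, 0, 0, 0.015, 0, 0, 0], [1, 0, 0, 0.012, 0, 0, 0], [1, 0, 0, 0.008, 0, 0, 0], [1, 0, 0, 0.005, 0, 0, 0], [1, 0, 0, 0, 0, 0, 0]])

```text
time_s: 13.1
eef_pos: [0.4182, -0.3491, 0.0021]
orientation: [[-0.165, 0.986, -0.001], [0.986, 0.165, 0.001], [0.001, -0.001, -1.0]]
contact_force: [-0.6, -0.1, 0.5]
finger_gap: 1.0
finger_force: 0.0
```

>>> arm_command(rows=[[0, 0, 0, 0, 0, 0, 0], [0, 0, 0, 0, 0, 0, 0], [0, 0, 0, 0, 0, 0, 0], [0, 0, 0, 0, 0, 0, 0], [0, 0, 0, 0, 0, 0, 0], [0, 0, 0, 0, 0, 0, 0], [0, 0, 0, 0, 0, 0, 0], [0, 0, 0, 0, 0, 0, 0]])

```text
time_s: 13.77
eef_pos: [0.4187, -0.3496, 0.0035]
orientation: [[-0.164, 0.987, 0.001], [0.987, 0.164, -0.001], [-0.001, 0.001, -1.0]]
contact_force: [-1.1, 1.0, 7.4]
finger_gap: 0.519
finger_force: 41.0
```

```bash
python3 go.py 418.7 -349.1 110 9 546.3 143.4 110 92.63
python3 - <<'E'
from m import *
s=snap("top")
crop(s,420,210,500,280,6,"pics/e.png",1.5)
E
```

```text
t 13.77 pos [ 418.7 -349.6    3.5] yaw 9.41 gap 0.519 F [-1.1  1.   7.4] ff 41.0
target [418.7, -349.1, 110.0, 9.0] shift(old axes) [ 0.0004  0.0002 -0.1065] shift(new axes) [ 5.000e-04  1.000e-04 -1.065e-01] turn [0.0007 0.001  0.0072]
target [546.3, 143.4, 110.0, 92.63] shift(old axes) [0.4665 0.2031 0.    ] shift(new axes) [-0.1501  0.4861  0.    ] turn [ 0.      0.     -1.4596]
```

View pics/e.png

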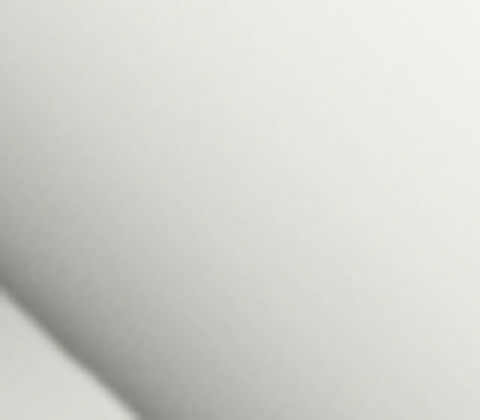

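The arm blocks the view here, but gap 0.519 (44 mm) matches the 45 mm adapter and the pad force is 41 N. I'll carry it.

>>> arm_command(rows=[[0, 0, 0, -0.01, 0, 0, 0], [0, 0, 0, -0.02, 0, 0, 0], [0, 0, 0, -0.025, 0, 0, 0], [0, 0, 0, -0.025, 0, 0, 0], [0, 0, 0, -0.025, 0, 0, 0], [0, 0, 0, -0.004, 0, 0, 0]])

```text
time_s: 14.32
eef_pos: [0.4196, -0.3505, 0.1163]
orientation: [[-0.163, 0.987, 0.004], [0.987, 0.163, -0.004], [-0.005, 0.003, -1.0]]
contact_force: [1.2, -0.7, -1.1]
finger_gap: 0.524
finger_force: 41.8
```

>>> arm_command(rows=[[0, 0, 0, 0, 0, 0, -0.112], [0, 0, 0, 0, 0, 0, -0.112], [0, 0, 0, 0, 0, 0, -0.112], [0, 0, 0, 0, 0, 0, -0.112], [0, 0, 0, 0, 0, 0, -0.112], [0, 0, 0, 0, 0, 0, -0.112], [0, 0, 0, 0, 0, 0, -0.112]])

```text
time_s: 14.9
eef_pos: [0.4182, -0.3491, 0.112]
orientation: [[-0.816, 0.579, -0.0], [0.579, 0.816, 0.0], [0.0, 0.0, -1.0]]
contact_force: [-0.1, -0.1, -2.7]
finger_gap: 0.519
finger_force: 41.7
```

>>> arm_command(rows=[[0, 0, 0, 0, 0, 0, -0.112], [0, 0, 0, 0, 0, 0, -0.112], [0, 0, 0, 0, 0, 0, -0.112], [0, 0, 0, 0, 0, 0, -0.112], [0, 0, 0, 0, 0, 0, -0.112], [0, 0, 0, 0, 0, 0, -0.115]])

```text
time_s: 15.4
eef_pos: [0.4182, -0.3491, 0.112]
orientation: [[-0.998, -0.058, -0.0], [-0.058, 0.998, 0.0], [0.0, 0.0, -1.0]]
contact_force: [0.9, 0.7, -1.9]
finger_gap: 0.518
finger_force: 41.7
```

>>> arm_command(rows=[[0, 0, 0.0243, 0, 0, 0, 0], [0, 0, 0.0243, 0, 0, 0, 0], [0, 0, 0.0243, 0, 0, 0, 0], [0, 0, 0.0243, 0, 0, 0, 0], [0, 0, 0.0243, 0, 0, 0, 0], [0, 0, 0.0243, 0, 0, 0, 0], [0, 0, 0.0243, 0, 0, 0, 0], [0, 0, 0.0243, 0, 0, 0, 0], [0, 0, 0.0243, 0, 0, 0, 0], [0, 0, 0.0243, 0, 0, 0, 0]])

```text
time_s: 16.23
eef_pos: [0.4053, -0.1055, 0.112]
orientation: [[-0.999, -0.052, 0.0], [-0.052, 0.999, -0.0], [-0.0, -0.0, -1.0]]
contact_force: [1.0, -0.3, -1.0]
finger_gap: 0.52
finger_force: 41.7
```

>>> arm_command(rows=[[0, 0, 0.0243, 0, 0, 0, 0], [0, 0, 0.0243, 0, 0, 0, 0], [0, 0, 0.0243, 0, 0, 0, 0], [0, 0, 0.0243, 0, 0, 0, 0], [0, 0, 0.0243, 0, 0, 0, 0], [0, 0, 0.0243, 0, 0, 0, 0], [0, 0, 0.0243, 0, 0, 0, 0], [0, 0, 0.0243, 0, 0, 0, 0], [0, 0, 0.0243, 0, 0, 0, 0], [0, 0, 0.0243, 0, 0, 0, 0]])

```text
time_s: 17.07
eef_pos: [0.3927, 0.1372, 0.1121]
orientation: [[-0.999, -0.052, 0.0], [-0.052, 0.999, 0.0], [-0.0, 0.0, -1.0]]
contact_force: [-0.3, -0.8, -1.3]
finger_gap: 0.523
finger_force: 41.7
```

>>> arm_command(rows=[[0, -0.02, 0, 0, 0, 0, 0], [0, -0.02, 0, 0, 0, 0, 0], [0, -0.02, 0, 0, 0, 0, 0], [0, -0.02, 0, 0, 0, 0, 0], [0, -0.02, 0, 0, 0, 0, 0], [0, -0.02, 0, 0, 0, 0, 0], [0, -0.02, 0, 0, 0, 0, 0], [0, -0.01, 0, 0, 0, 0, 0], [0, 0, 0, 0, 0, 0, 0]])

```text
time_s: 17.82
eef_pos: [0.5446, 0.1439, 0.1119]
orientation: [[-0.999, -0.052, 0.002], [-0.052, 0.999, 0.0], [-0.002, 0.0, -1.0]]
contact_force: [0.0, -0.3, -1.4]
finger_gap: 0.524
finger_force: 41.8
```

```bash
python3 go.py 546.3 143.4 37.5 92.63;  python3 - <<'E'
from m import *
s=snap("scene")
crop(s,180,170,320,290,5,"pics/f.png",1.3)
E
```

```text
t 17.82 pos [544.6 143.9 111.9] yaw 92.98 gap 0.524 F [ 0.  -0.3 -1.4] ff 41.8
target [546.3, 143.4, 37.5, 92.63] shift(old axes) [-0.0016 -0.0006  0.0744] shift(new axes) [-0.0017 -0.0005  0.0744] turn [0.0001 0.0015 0.006 ]
```

View pics/f.png

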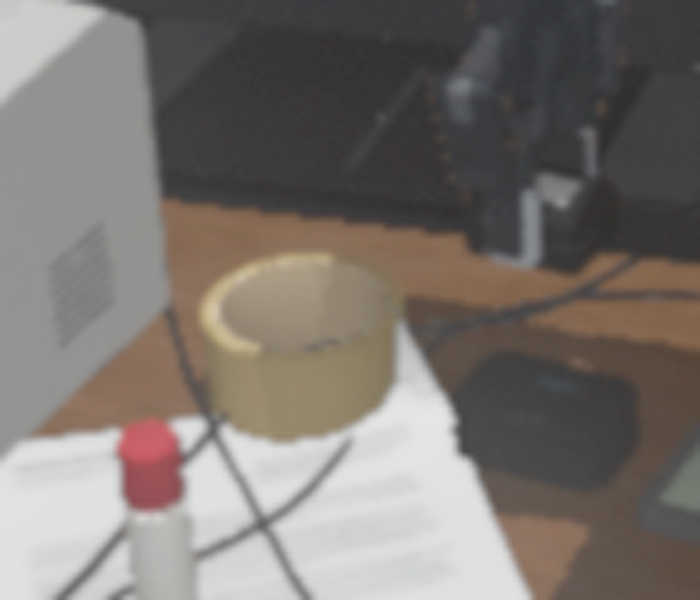

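The adapter is held level above the case, with its label visible between the pads. Now I'll lower it.

>>> arm_command(rows=[[0, -0.001, 0, 0.015, 0, 0, 0.006], [0, 0, 0, 0.02, 0, 0, 0], [0, 0, 0, 0.015, 0, 0, 0], [0, 0, 0, 0.012, 0, 0, 0], [0, 0, 0, 0.006, 0, 0, 0], [0, 0, 0, 0.003, 0, 0, 0], [0, 0, 0, 0.002, 0, 0, 0], [0, 0, 0, 0, 0, 0, 0]])

```text
time_s: 18.53
eef_pos: [0.5436, 0.1439, 0.039]
orientation: [[-0.999, -0.046, 0.0], [-0.046, 0.999, 0.0], [-0.0, 0.0, -1.0]]
contact_force: [0.1, -0.6, -1.2]
finger_gap: 0.515
finger_force: 41.8
```

```bash
python3 go.py 546.3 143.4 37.5 92.63
```

```text
t 18.53 pos [543.6 143.9  39. ] yaw 92.65 gap 0.515 F [ 0.1 -0.6 -1.2] ff 41.8
target [546.3, 143.4, 37.5, 92.63] shift(old axes) [-0.0027 -0.0007  0.0015] shift(new axes) [-0.0027 -0.0007  0.0015] turn [0.     0.0001 0.0004]
```

>>> arm_command(rows=[[0, -0.0027, -0.0007, 0, 0, 0, 0], [0, 0, 0, 0.001, 0, 0, 0], [0, 0, 0, 0.001, 0, 0, 0], [0, 0, 0, 0, 0, 0, 0]])

```text
time_s: 18.87
eef_pos: [0.5472, 0.1435, 0.0375]
orientation: [[-0.999, -0.046, 0.002], [-0.046, 0.999, 0.0], [-0.002, 0.0, -1.0]]
contact_force: [0.4, -0.2, 7.0]
finger_gap: 0.521
finger_force: 43.0
```

```bash
python3 go.py 546.3 143.4 37.5 92.63
```

```text
t 18.87 pos [547.2 143.5  37.5] yaw 92.64 gap 0.521 F [ 0.4 -0.2  7. ] ff 43.0
target [546.3, 143.4, 37.5, 92.63] shift(old axes) [ 0.0009 -0.      0.    ] shift(new axes) [ 0.0009 -0.      0.    ] turn [0.0003 0.0015 0.0001]
```

>>> arm_command(rows=[[1, 0, 0, 0, 0, 0, 0], [1, 0, 0, 0, 0, 0, 0], [1, 0, 0, 0, 0, 0, 0], [1, 0, 0, 0, 0, 0, 0], [1, 0, 0, -0.015, 0, 0, 0], [1, 0, 0, -0.025, 0, 0, 0], [1, 0, 0, -0.03, 0, 0, 0], [1, 0, 0, -0.03, 0, 0, 0]])

```text
time_s: 19.53
eef_pos: [0.546, 0.1432, 0.1376]
orientation: [[-0.999, -0.046, -0.001], [-0.046, 0.999, -0.0], [0.001, -0.0, -1.0]]
contact_force: [1.2, 0.6, 0.3]
finger_gap: 1.003
finger_force: 0.0
```

>>> arm_command(rows=[[1, 0, 0, 0, 0, 0, 0.112], [1, 0, 0, 0, 0, 0, 0.112], [1, 0, 0, 0, 0, 0, 0.112], [1, 0, 0, 0, 0, 0, 0.112], [1, 0, 0, 0, 0, 0, 0.112], [1, 0, 0, 0, 0, 0, 0.112], [1, 0, 0, 0, 0, 0, 0.112]])

```text
time_s: 20.12
eef_pos: [0.5464, 0.1433, 0.1367]
orientation: [[-0.736, 0.677, -0.0], [0.677, 0.736, -0.0], [0.0, -0.0, -1.0]]
contact_force: [0.1, -0.3, -0.2]
finger_gap: 0.997
finger_force: 0.0
```

>>> arm_command(rows=[[1, 0, 0, 0, 0, 0, 0.112], [1, 0, 0, 0, 0, 0, 0.112], [1, 0, 0, 0, 0, 0, 0.112], [1, 0, 0, 0, 0, 0, 0.112], [1, 0, 0, 0, 0, 0, 0.112], [1, 0, 0, 0, 0, 0, 0.112], [1, 0, 0, 0, 0, 0, 0.115]])

```text
time_s: 20.7
eef_pos: [0.5464, 0.1433, 0.1367]
orientation: [[-0.04, 0.999, -0.0], [0.999, 0.04, -0.0], [-0.0, -0.0, -1.0]]
contact_force: [0.7, 0.2, -0.2]
finger_gap: 1.001
finger_force: 0.0
```

>>> arm_command(rows=[[1, 0.0208, 0.0104, 0, 0, 0, 0], [1, 0.0208, 0.0104, 0, 0, 0, 0], [1, 0.0208, 0.0104, 0, 0, 0, 0], [1, 0.0208, 0.0104, 0, 0, 0, 0], [1, 0.0208, 0.0104, 0, 0, 0, 0], [1, 0.0208, 0.0104, 0, 0, 0, 0], [1, 0.0208, 0.0104, 0, 0, 0, 0], [1, 0.0208, 0.0104, 0, 0, 0, 0], [1, 0, 0, 0, 0, 0, 0]])

```text
time_s: 21.45
eef_pos: [0.6231, 0.3169, 0.1366]
orientation: [[-0.048, 0.999, 0.001], [0.999, 0.048, 0.001], [0.001, 0.001, -1.0]]
contact_force: [-0.0, 0.2, -0.3]
finger_gap: 0.999
finger_force: 0.0
```

```bash
python3 go.py 622.5 313.5 38 2.63;  python3 - <<'E'
from m import *
s=snap("scene"); t=snap("top")
x=meas(s,"cap z.09",(196,240,226,302),.08,lambda b,g,r:r>2*b)
i=cv2.hconcat([cv2.resize(s["bgr"][220:330,160:280],None,fx=4,fy=4),cv2.resize(t["bgr"][180:290,200:300],None,fx=3.2,fy=4)])
i=cv2.hconcat([cv2.resize(s["bgr"][200:320,170:290],(390,390)),cv2.resize(t["bgr"][150:250,200:300],(390,390))])
cv2.imwrite("pics/g.png",i)
meas(t,"adapter lbl",(240,165,295,225),.062,lambda b,g,r:(r>120)&(r/b<1.25))
E
```

```text
t 21.45 pos [623.1 316.9 136.6] yaw 2.74 gap 0.999 F [-0.   0.2 -0.3] ff 0.0
target [622.5, 313.5, 38.0, 2.63] shift(old axes) [-0.0035 -0.0009  0.0985] shift(new axes) [-0.0034 -0.0008  0.0986] turn [ 0.0013 -0.0012  0.002 ]
cap z.09 rect c [624.5 320.2] centroid [624.8 320. ] size [ 8.6 23.3] long dir deg -52.83
adapter lbl rect c [573.4 171. ] centroid [582.4 180.9] size [ 73.2 127.4] long dir deg 1.56
```

View pics/g.png

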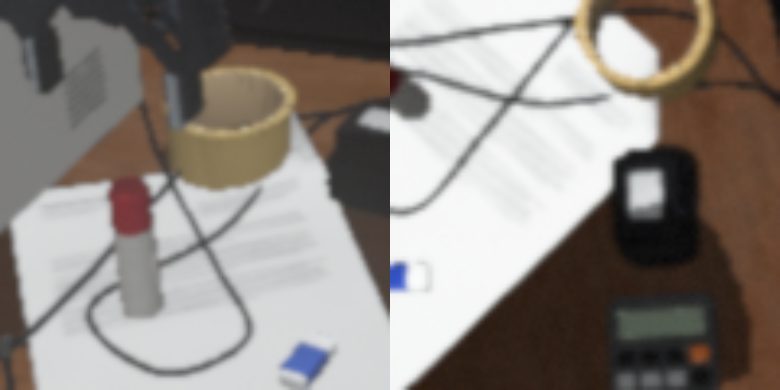

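The scene view shows the gripper straddling the glue stick (cap at about (210,263)), with the adapter sitting flat on the case. I'll narrow the opening and descend.

>>> arm_command(rows=[[0.75, -0.0034, -0.001, 0, 0, 0, 0], [0.75, 0, 0, 0.015, 0, 0, 0], [0.75, 0, 0, 0.02, 0, 0, 0], [0.75, 0, 0, 0.02, 0, 0, 0], [0.75, 0, 0, 0.02, 0, 0, 0], [0.75, 0, 0, 0.015, 0, 0, 0], [0.75, 0, 0, 0.008, 0, 0, 0], [0.75, 0, 0, 0, 0, 0, 0], [0.75, 0, 0, 0, 0, 0, 0]])

```text
time_s: 22.3
eef_pos: [0.6212, 0.3093, 0.0392]
orientation: [[-0.045, 0.999, -0.0], [0.999, 0.045, -0.0], [-0.0, -0.0, -1.0]]
contact_force: [0.1, 0.4, 0.4]
finger_gap: 0.751
finger_force: 0.0
```

>>> arm_command(rows=[[0, 0, 0, 0, 0, 0, 0], [0, 0, 0, 0, 0, 0, 0], [0, 0, 0, 0, 0, 0, 0], [0, 0, 0, 0, 0, 0, 0], [0, 0, 0, 0, 0, 0, 0], [0, 0, 0, 0, 0, 0, 0], [0, 0, 0, 0, 0, 0, 0], [0, 0, 0, 0, 0, 0, 0]])

```text
time_s: 22.97
eef_pos: [0.6216, 0.3101, 0.0396]
orientation: [[-0.046, 0.999, 0.001], [0.999, 0.046, 0.0], [0.0, 0.001, -1.0]]
contact_force: [-1.2, -0.8, 6.3]
finger_gap: 0.293
finger_force: 40.1
```

```bash
python3 go.py 622.5 313.5 110 2.63 543.3 222.6 110 2.63;  python3 - <<'E'
from m import *
s=snap("scene")
crop(s,160,180,280,310,4.5,"pics/hh.png",1.3)
E
```

```text
t 22.97 pos [621.6 310.1  39.6] yaw 2.64 gap 0.293 F [-1.2 -0.8  6.3] ff 40.1
target [622.5, 313.5, 110.0, 2.63] shift(old axes) [ 0.0034  0.0011 -0.0704] shift(new axes) [ 0.0033  0.001  -0.0704] turn [ 0.0012 -0.0004  0.0002]
target [543.3, 222.6, 110.0, 2.63] shift(old axes) [-0.0872 -0.0833  0.    ] shift(new axes) [-0.0872 -0.0833  0.    ] turn [0. 0. 0.]
```

View pics/hh.png

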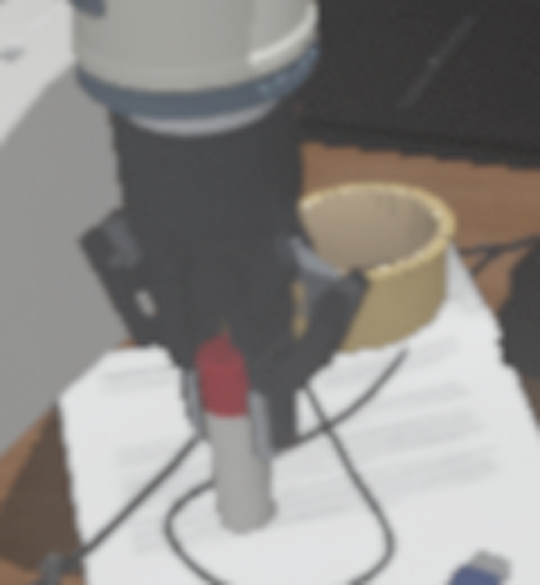

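The glue stick is gripped upright. In the crop its foot's lowest point is at (248,532), and it sits slightly toward the camera side of the pads. I'll compute the offset.

Run:
```python
from m import *
s=snap("scene"); E=s["extrinsics"]; c=-E[:3,:3].T@E[:3,3]
f=lambda u,v:((u+.5)/4.5-.5+160,(v+.5)/4.5-.5+180)
p=cast(s,f(248,532),0)[0]; d=p[:2]-c[:2]; d/=np.linalg.norm(d); print("foot rim",p,"axis",p[:2]+.013*d)
# barrel edges just above foot: left/right tangents
l=cast(s,f(219,500),.02)[0];r=cast(s,f(276,500),.02)[0];print(l,r)
q=c[:2]; 
x=meas(s,"cap",(196,250,222,278),.076,lambda b,g,r:r>2*b)
```

```text
foot rim [0.61509926 0.32345785 0.        ] axis [0.62358462 0.31360906]
[0.62319406 0.33024984 0.02      ] [0.60081579 0.31923296 0.02      ]
cap rect c [621.  321.9] centroid [622.4 319.6] size [12.9 34.2] long dir deg -52.83
```

>>> arm_command(rows=[[0, 0, 0, -0.01, 0, 0, 0], [0, 0, 0, -0.02, 0, 0, 0], [0, 0, 0, -0.02, 0, 0, 0], [0, -0.0146, -0.0138, 0, 0, 0, 0], [0, -0.0146, -0.0138, 0, 0, 0, 0], [0, -0.0146, -0.0138, 0, 0, 0, 0], [0, -0.0146, -0.0138, 0, 0, 0, 0], [0, -0.0146, -0.0138, 0, 0, 0, 0], [0, -0.0146, -0.0138, 0, 0, 0, 0], [0, 0, 0, 0, 0, 0, 0]])

```text
time_s: 23.9
eef_pos: [0.5399, 0.2164, 0.0893]
orientation: [[-0.045, 0.999, -0.002], [0.999, 0.045, -0.001], [-0.001, -0.002, -1.0]]
contact_force: [1.1, 0.2, -0.7]
finger_gap: 0.292
finger_force: 39.6
```

```bash
python3 go.py 543.2 219.1 39.6 2.63
```

```text
t 23.90 pos [539.9 216.4  89.3] yaw 2.59 gap 0.292 F [ 1.1  0.2 -0.7] ff 39.6
target [543.2, 219.1, 39.6, 2.63] shift(old axes) [0.0025 0.0035 0.0497] shift(new axes) [0.0025 0.0034 0.0497] turn [-0.0023  0.0009 -0.0006]
```

>>> arm_command(rows=[[0, 0.001, 0.001, 0.01, 0, 0, 0], [0, 0, 0, 0.015, 0, 0, 0], [0, 0, 0, 0.01, 0, 0, 0], [0, 0, 0, 0.006, 0, 0, 0], [0, 0, 0, 0, 0, 0, 0], [0, 0, 0, 0, 0, 0, 0]])

```text
time_s: 24.4
eef_pos: [0.5435, 0.2199, 0.0474]
orientation: [[-0.046, 0.999, -0.001], [0.999, 0.046, -0.0], [-0.0, -0.001, -1.0]]
contact_force: [0.7, 0.4, 0.5]
finger_gap: 0.291
finger_force: 39.6
```

```bash
python3 go.py 543.2 219.1 39.6 2.63
```

```text
t 24.40 pos [543.5 219.9  47.4] yaw 2.65 gap 0.291 F [0.7 0.4 0.5] ff 39.6
target [543.2, 219.1, 39.6, 2.63] shift(old axes) [-0.0008 -0.0003  0.0078] shift(new axes) [-0.0008 -0.0003  0.0078] turn [-0.0007  0.0001  0.0003]
```

>>> arm_command(rows=[[0, -0.0008, 0, 0.004, 0, 0, 0], [0, 0, 0, 0.002, 0, 0, 0], [0, 0, 0, 0.001, 0, 0, 0], [0, 0, 0, 0.001, 0, 0, 0], [0, 0, 0, 0, 0, 0, 0], [0, 0, 0, 0, 0, 0, 0]])

```text
time_s: 24.9
eef_pos: [0.5435, 0.2189, 0.0399]
orientation: [[-0.046, 0.999, 0.0], [0.999, 0.046, 0.0], [0.0, 0.0, -1.0]]
contact_force: [-0.1, -0.6, 0.2]
finger_gap: 0.291
finger_force: 39.6
```

```bash
python3 go.py 543.2 219.1 39.6 2.63;python3 - <<'E'
from m import *
s=snap("scene")
crop(s,180,190,320,310,5,"pics/i.png",1.3)
E
```

```text
t 24.90 pos [543.5 218.9  39.9] yaw 2.64 gap 0.291 F [-0.1 -0.6  0.2] ff 39.6
target [543.2, 219.1, 39.6, 2.63] shift(old axes) [ 0.0003 -0.0003  0.0003] shift(new axes) [ 0.0003 -0.0003  0.0003] turn [ 0.0002 -0.0001  0.0001]
```

View pics/i.png

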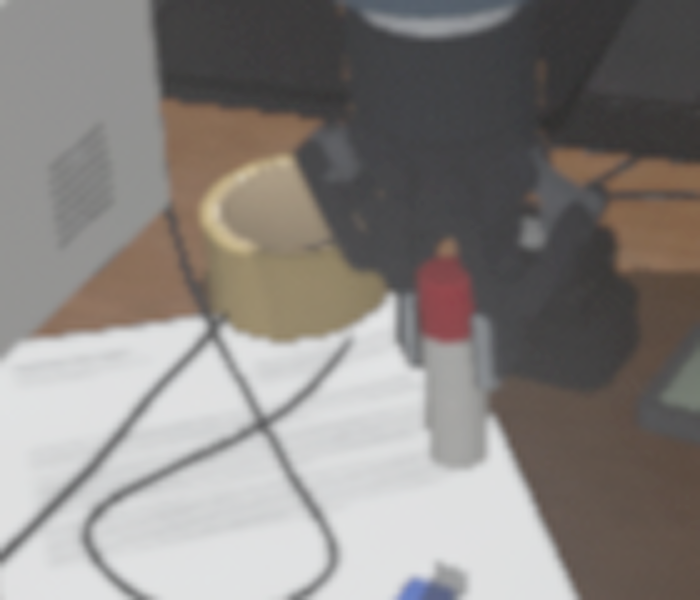

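The glue stick stands upright at (457,465) in the crop, beside the case. I'll release it and go for the stapler.

>>> arm_command(rows=[[0, 0, 0, 0.001, 0, 0, 0], [0, 0, 0, 0, 0, 0, 0], [0.6, 0, 0, 0, 0, 0, 0], [0.6, 0, 0, 0, 0, 0, 0], [0.6, 0, 0, 0, 0, 0, 0], [0.6, 0, 0, 0, 0, 0, 0], [0.6, 0, 0, -0.02, 0, 0, 0], [0.6, 0, 0, -0.03, 0, 0, 0], [0.6, 0, 0, -0.03, 0, 0, 0], [0.6, 0, 0, -0.02, 0, 0, 0]])

```text
time_s: 25.78
eef_pos: [0.544, 0.219, 0.1411]
orientation: [[-0.046, 0.999, 0.002], [0.999, 0.046, 0.0], [0.0, 0.002, -1.0]]
contact_force: [0.8, -0.0, -0.2]
finger_gap: 0.605
finger_force: 0.0
```

>>> arm_command(rows=[[1, 0, -0.0224, 0, 0, 0, 0], [1, 0, -0.0224, 0, 0, 0, 0], [1, 0, -0.0224, 0, 0, 0, 0], [1, 0, -0.0224, 0, 0, 0, 0], [1, 0, -0.0224, 0, 0, 0, 0], [1, 0, -0.0224, 0, 0, 0, 0], [1, 0, -0.0224, 0, 0, 0, 0]])

```text
time_s: 26.37
eef_pos: [0.3857, 0.2115, 0.1388]
orientation: [[-0.046, 0.999, 0.0], [0.999, 0.046, 0.0], [0.0, 0.0, -1.0]]
contact_force: [0.4, 0.3, -0.6]
finger_gap: 0.999
finger_force: 0.0
```

>>> arm_command(rows=[[1, -0.0238, 0, 0, 0, 0, 0], [1, -0.0238, 0, 0, 0, 0, 0], [1, -0.0238, 0, 0, 0, 0, 0], [1, -0.0238, 0, 0, 0, 0, 0], [1, -0.0238, 0, 0, 0, 0, 0], [1, -0.0238, 0, 0, 0, 0, 0], [1, -0.0238, 0, 0, 0, 0, 0], [1, -0.0238, 0, 0, 0, 0, 0], [1, -0.0238, 0, 0, 0, 0, 0]])

```text
time_s: 27.12
eef_pos: [0.3966, -0.0035, 0.1389]
orientation: [[-0.046, 0.999, 0.0], [0.999, 0.046, -0.0], [-0.0, 0.0, -1.0]]
contact_force: [0.0, 0.4, 0.3]
finger_gap: 1.0
finger_force: 0.0
```

>>> arm_command(rows=[[1, -0.0238, 0, 0, 0, 0, 0], [1, -0.0238, 0, 0, 0, 0, 0], [1, -0.0238, 0, 0, 0, 0, 0], [1, -0.0238, 0, 0, 0, 0, 0], [1, -0.0238, 0, 0, 0, 0, 0], [1, -0.0238, 0, 0, 0, 0, 0], [1, -0.0238, 0, 0, 0, 0, 0], [1, -0.0238, 0, 0, 0, 0, 0], [1, -0.0238, 0, 0, 0, 0, 0]])

```text
time_s: 27.87
eef_pos: [0.4064, -0.2176, 0.1388]
orientation: [[-0.046, 0.999, -0.0], [0.999, 0.046, 0.0], [0.0, -0.0, -1.0]]
contact_force: [0.9, 1.0, 0.4]
finger_gap: 1.006
finger_force: 0.0
```

>>> arm_command(rows=[[1, 0, 0, 0, 0, 0, 0.112], [1, 0, 0, 0, 0, 0, 0.112], [1, 0, 0, 0, 0, 0, 0.112], [1, 0, 0, 0, 0, 0, 0.112], [1, 0, 0, 0, 0, 0, 0.112], [1, 0, 0, 0, 0, 0, 0.112]])

```text
time_s: 28.37
eef_pos: [0.4065, -0.2163, 0.1387]
orientation: [[0.59, 0.807, -0.0], [0.807, -0.59, 0.0], [-0.0, -0.0, -1.0]]
contact_force: [0.0, -0.4, 0.0]
finger_gap: 1.006
finger_force: 0.0
```

>>> arm_command(rows=[[1, 0, 0, 0, 0, 0, 0.112], [1, 0, 0, 0, 0, 0, 0.112], [1, 0, 0, 0, 0, 0, 0.112], [1, 0, 0, 0, 0, 0, 0.112], [1, 0, 0, 0, 0, 0, 0.112], [1, 0, 0, 0, 0, 0, 0.112], [1, 0, 0, 0, 0, 0, 0.112], [1, 0, 0, 0, 0, 0, 0]])

```text
time_s: 29.03
eef_pos: [0.4065, -0.2163, 0.1388]
orientation: [[0.988, 0.154, -0.0], [0.154, -0.988, 0.0], [-0.0, -0.0, -1.0]]
contact_force: [0.2, -0.1, 0.0]
finger_gap: 0.998
finger_force: 0.0
```

```bash
python3 go.py 406.5 -216.5 18 -80.9;  python3 - <<'E'
from m import *
s=snap("top"); t=snap("scene")
meas(s,"case/adapter",(245,165,290,222),.03,lambda b,g,r:(r/b<1.3)&(r<90))
meas(s,"label",(250,175,285,215),.062,lambda b,g,r:(r>110)&(r/b<1.3))
c,rc,px=meas(s,"cap",(215,180,250,215),.08,lambda b,g,r:r>2*b)
c,rc,p2=meas(t,"cap scene",(240,225,290,272),.08,lambda b,g,r:r>2*b)
crop(s,205,130,345,290,3.5,"pics/j.png",1.5)
E
```

```text
t 29.03 pos [ 406.5 -216.3  138.8] yaw -81.13 gap 0.998 F [ 0.2 -0.1  0. ] ff 0.0
target [406.5, -216.5, 18.0, -80.9] shift(old axes) [-0.      0.0002  0.1208] shift(new axes) [-0.      0.0002  0.1208] turn [-0.     0.    -0.004]
case/adapter rect c [544.1 143. ] centroid [544.  142.4] size [52.9 76.6] long dir deg 3.13
label rect c [571.5 158.2] centroid [582.2 163.3] size [48.4 77.4] long dir deg 1.29
cap rect c [542.  223.7] centroid [542.3 223.5] size [19.8 26.7] long dir deg 52.87
cap scene rect c [542.4 222.7] centroid [543.1 222.8] size [21.9 57.8] long dir deg -58.53
```

View pics/j.png

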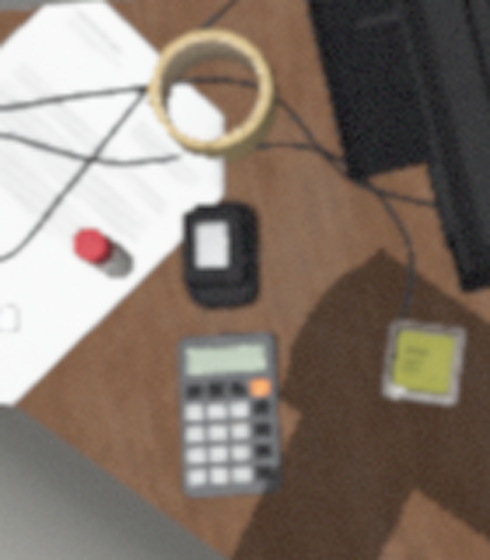

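Glue stick stands at (542.6, 223.2) against a target of (543.0, 222.6). The adapter label appears at (265,200) on the case. Grasping the stapler by its arm now.

>>> arm_command(rows=[[0.7, 0, 0, 0.015, 0, 0, -0.004], [0.7, 0, 0, 0.02, 0, 0, 0], [0.7, 0, 0, 0.02, 0, 0, 0], [0.7, 0, 0, 0.02, 0, 0, 0], [0.7, 0, 0, 0.02, 0, 0, 0], [0.7, 0, 0, 0.014, 0, 0, 0], [0.7, 0, 0, 0.007, 0, 0, 0], [0.7, 0, 0, 0.003, 0, 0, 0], [0.7, 0, 0, 0, 0, 0, 0]], grip_force=50)

```text
time_s: 29.88
eef_pos: [0.4065, -0.2163, 0.0196]
orientation: [[0.986, 0.166, -0.0], [0.166, -0.986, 0.0], [-0.0, -0.0, -1.0]]
contact_force: [0.1, -0.5, -0.0]
finger_gap: 0.7
finger_force: 0.0
```

>>> arm_command(rows=[[0, 0, 0, 0, 0, 0, 0], [0, 0, 0, 0, 0, 0, 0], [0, 0, 0, 0, 0, 0, 0], [0, 0, 0, 0, 0, 0, 0], [0, 0, 0, 0, 0, 0, 0], [0, 0, 0, 0, 0, 0, 0], [0, 0, 0, 0, 0, 0, 0], [0, 0, 0, 0, 0, 0, 0]])

```text
time_s: 30.55
eef_pos: [0.4069, -0.2166, 0.0206]
orientation: [[0.986, 0.164, 0.001], [0.164, -0.986, -0.001], [0.001, 0.001, -1.0]]
contact_force: [-1.4, 0.4, 10.3]
finger_gap: 0.225
finger_force: 48.5
```

```bash
python3 go.py 406.5 -216.5 130 -80.9 423.9 230.4 130 -87.37;  python3 - <<'E'
from m import *
s=snap("top")
meas(s,"label",(257,190,274,210),.062,lambda b,g,r:(r>110)&(r/b<1.3))
print(cast(s,[265.3,200],.062))
E
```

```text
t 30.55 pos [ 406.9 -216.6   20.6] yaw -80.54 gap 0.225 F [-1.4  0.4 10.3] ff 48.5
target [406.5, -216.5, 130.0, -80.9] shift(old axes) [-3.000e-04 -1.000e-04 -1.094e-01] shift(new axes) [-0.0004 -0.0002 -0.1094] turn [ 0.0011 -0.0011  0.0063]
target [423.9, 230.4, 130.0, -87.37] shift(old axes) [ 0.0879 -0.4385  0.    ] shift(new axes) [ 0.0379 -0.4456  0.    ] turn [0.     0.     0.1129]
label rect c [545.5 143.6] centroid [545.5 143.5] size [42. 51.] long dir deg 0.66
[[0.54411519 0.14272133 0.062     ]]
```

The label centre is about (545,143), so the adapter is centred on the case. The stapler is gripped (gap 0.225, about 19 mm), so I'll carry it.

>>> arm_command(rows=[[0, 0, 0, -0.01, 0, 0, 0], [0, 0, 0, -0.02, 0, 0, 0], [0, 0, 0, -0.025, 0, 0, 0], [0, 0, 0, -0.025, 0, 0, 0], [0, 0.0044, -0.0219, 0, 0, 0, 0], [0, 0.0044, -0.0219, 0, 0, 0, 0], [0, 0.0044, -0.0219, 0, 0, 0, 0], [0, 0.0044, -0.0219, 0, 0, 0, 0], [0, 0.0044, -0.0219, 0, 0, 0, 0], [0, 0.0044, -0.0219, 0, 0, 0, 0]])

```text
time_s: 31.43
eef_pos: [0.4109, -0.0813, 0.1001]
orientation: [[0.986, 0.164, 0.0], [0.164, -0.986, -0.0], [0.0, 0.0, -1.0]]
contact_force: [0.7, -0.3, -3.2]
finger_gap: 0.221
finger_force: 50.0
```

>>> arm_command(rows=[[0, 0.0044, -0.0219, 0, 0, 0, 0], [0, 0.0044, -0.0219, 0, 0, 0, 0], [0, 0.0044, -0.0219, 0, 0, 0, 0], [0, 0.0044, -0.0219, 0, 0, 0, 0], [0, 0.0044, -0.0219, 0, 0, 0, 0], [0, 0.0044, -0.0219, 0, 0, 0, 0], [0, 0.0044, -0.0219, 0, 0, 0, 0], [0, 0.0044, -0.0219, 0, 0, 0, 0], [0, 0.0044, -0.0219, 0, 0, 0, 0], [0, 0.0044, -0.0219, 0, 0, 0, 0]])

```text
time_s: 32.27
eef_pos: [0.4184, 0.142, 0.1001]
orientation: [[0.986, 0.164, 0.0], [0.164, -0.986, 0.0], [0.0, -0.0, -1.0]]
contact_force: [0.7, 0.1, -2.4]
finger_gap: 0.223
finger_force: 50.0
```

>>> arm_command(rows=[[0, 0.0044, -0.0219, 0, 0, 0, 0], [0, 0.0044, -0.0219, 0, 0, 0, 0], [0, 0.0044, -0.0219, 0, 0, 0, 0], [0, 0.0044, -0.0219, 0, 0, 0, 0], [0, 0, 0, 0, 0, 0, 0.06], [0, 0, 0, 0, 0, 0, 0.05], [0, 0, 0, 0, 0, 0, 0], [0, 0, 0, 0, 0, 0, 0]])

```text
time_s: 32.93
eef_pos: [0.4214, 0.2302, 0.1]
orientation: [[0.998, 0.057, 0.0], [0.057, -0.998, 0.0], [0.0, -0.0, -1.0]]
contact_force: [0.6, 0.3, -1.6]
finger_gap: 0.222
finger_force: 50.1
```

```bash
python3 go.py 423.9 230.4 20.6 -87.37;  python3 - <<'E'
from m import *
s=snap("scene")
crop(s,210,200,400,340,4,"pics/k.png",1.3)
E
```

```text
t 32.93 pos [421.4 230.2 100. ] yaw -86.76 gap 0.222 F [ 0.6  0.3 -1.6] ff 50.1
target [423.9, 230.4, 20.6, -87.37] shift(old axes) [ 0.0025 -0.0001  0.0794] shift(new axes) [ 0.0026 -0.0001  0.0794] turn [-0.0001 -0.0001  0.0107]
```

View pics/k.png

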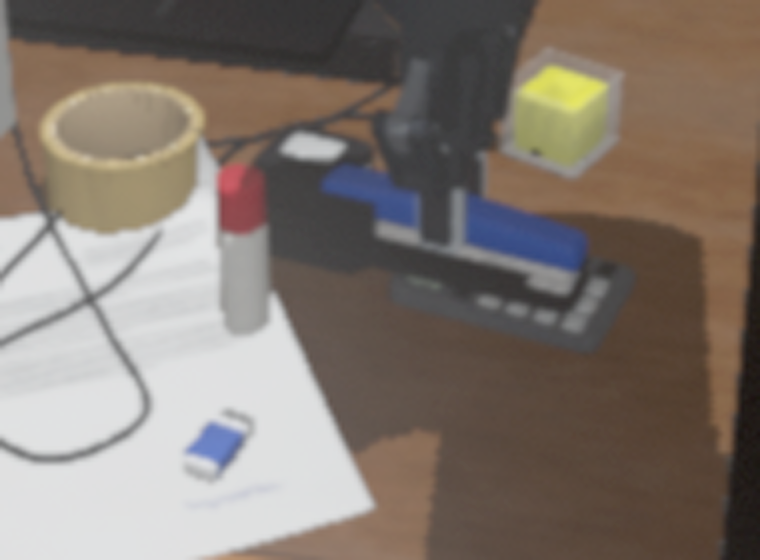

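The stapler is held level over its place, the glue stick is standing clear, and the eraser and flag box are untouched. I'll lower it.

>>> arm_command(rows=[[0, 0.002, 0, 0.015, 0, 0, 0.01], [0, 0, 0, 0.02, 0, 0, 0], [0, 0, 0, 0.02, 0, 0, 0], [0, 0, 0, 0.012, 0, 0, 0], [0, 0, 0, 0.006, 0, 0, 0], [0, 0, 0, 0.003, 0, 0, 0], [0, 0, 0, 0, 0, 0, 0], [0, 0, 0, 0, 0, 0, 0]])

```text
time_s: 33.65
eef_pos: [0.4238, 0.2303, 0.0243]
orientation: [[0.999, 0.045, 0.001], [0.045, -0.999, 0.0], [0.001, -0.0, -1.0]]
contact_force: [-0.6, 0.7, -1.5]
finger_gap: 0.226
finger_force: 50.0
```

```bash
python3 go.py 423.9 230.4 20.6 -87.37
```

```text
t 33.65 pos [423.8 230.3  24.3] yaw -87.42 gap 0.226 F [-0.6  0.7 -1.5] ff 50.0
target [423.9, 230.4, 20.6, -87.37] shift(old axes) [ 0.0001 -0.0001  0.0037] shift(new axes) [ 0.0001 -0.0001  0.0037] turn [-0.0002 -0.0006 -0.0008]
```

>>> arm_command(rows=[[0, 0, 0, 0.002, 0, 0, 0], [0, 0, 0, 0.001, 0, 0, 0], [0, 0, 0, 0.001, 0, 0, 0], [0, 0, 0, 0, 0, 0, 0], [0.6, 0, 0, 0, 0, 0, 0], [0.6, 0, 0, 0, 0, 0, 0], [0.6, 0, 0, 0, 0, 0, 0], [0.6, 0, 0, 0, 0, 0, 0]])

```text
time_s: 34.32
eef_pos: [0.4235, 0.2303, 0.0198]
orientation: [[0.999, 0.045, 0.0], [0.045, -0.999, 0.0], [0.0, -0.0, -1.0]]
contact_force: [0.1, 0.3, 0.2]
finger_gap: 0.604
finger_force: 0.0
```

>>> arm_command(rows=[[0.6, 0, 0, -0.02, 0, 0, 0], [0.6, 0, 0, -0.03, 0, 0, 0], [0.6, 0, 0, -0.03, 0, 0, 0], [0.6, 0, 0, -0.03, 0, 0, 0], [0.6, 0, 0.025, 0, 0, 0, 0], [0.6, 0, 0.025, 0, 0, 0, 0], [0.6, 0, 0.025, 0, 0, 0, 0], [0.6, 0, 0.025, 0, 0, 0, 0], [0.6, 0, 0.025, 0, 0, 0, 0], [0.6, 0, 0.025, 0, 0, 0, 0]])

```text
time_s: 35.15
eef_pos: [0.43, 0.0794, 0.1298]
orientation: [[0.999, 0.045, -0.0], [0.045, -0.999, 0.0], [-0.0, -0.0, -1.0]]
contact_force: [0.5, 0.3, -0.5]
finger_gap: 0.6
finger_force: 0.0
```

>>> arm_command(rows=[[0.6, 0, 0.025, 0, 0, 0, 0], [0.6, 0, 0.025, 0, 0, 0, 0], [0.6, 0, 0.025, 0, 0, 0, 0], [0.6, 0, 0.025, 0, 0, 0, 0], [0.6, 0, 0.025, 0, 0, 0, 0], [0.6, 0, 0.025, 0, 0, 0, 0], [0.6, 0, 0.025, 0, 0, 0, 0], [0.6, 0, 0.025, 0, 0, 0, 0], [0.6, 0, 0.025, 0, 0, 0, 0], [0.6, 0, 0.025, 0, 0, 0, 0]])

```text
time_s: 35.98
eef_pos: [0.4412, -0.1705, 0.1297]
orientation: [[0.999, 0.045, -0.0], [0.045, -0.999, 0.0], [-0.0, -0.0, -1.0]]
contact_force: [0.1, -0.1, -0.5]
finger_gap: 0.605
finger_force: 0.0
```

```bash
python3 go.py;  python3 - <<'E'
from m import *
s=snap("top")
meas(s,"stapler all",(210,215,252,290),.02,lambda b,g,r:(r/b<1.25))
meas(s,"blue",(210,215,252,290),.041,lambda b,g,r:(b>1.4*r))
meas(s,"calc",(252,215,295,280),.010,lambda b,g,r:r/b<1.35)
meas(s,"tape",(244,132,290,180),.048,lambda b,g,r:(r>120)&(r/b>1.2)&(r/b<2.6))
meas(s,"case",(245,178,290,222),.03,lambda b,g,r:(r/b<1.3)&(r<90))
meas(s,"cap",(215,180,250,215),.08,lambda b,g,r:r>2*b)
crop(s,180,130,345,290,3.5,"pics/l.png",1.5)
E
```

```text
t 35.98 pos [ 441.2 -170.5  129.7] yaw -87.44 gap 0.605 F [ 0.1 -0.1 -0.5] ff 0.0
stapler all rect c [435.4 250.7] centroid [450.  243.8] size [ 79.5 162.3] long dir deg 2.36
blue rect c [422.1 225.9] centroid [423.2 226.2] size [ 26.8 130.2] long dir deg 4.22
calc rect c [428.1 137.4] centroid [427.9 137.4] size [ 72.8 119. ] long dir deg 3.14
tape rect c [666.  148.3] centroid [665.6 148.6] size [90.3 94.1] long dir deg 26.75
case rect c [544.1 143. ] centroid [544.1 142.2] size [53.  76.6] long dir deg 2.89
cap rect c [542.  223.8] centroid [542.3 223.5] size [20.  26.6] long dir deg 51.9
```

View pics/l.png

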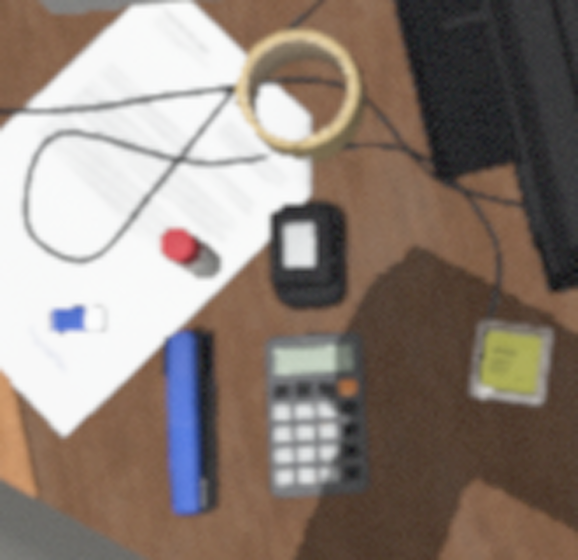

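The final view shows everything in place: glue at (232,200), adapter on the case, stapler beside the calculator, and calculator and tape unmoved. Handing in.

```bash
python3 -c "
from station import robot
print(robot.finish_job())"
```

```text
the job is handed in; nothing more can be done
None
```

The layout is finished and handed in: the case, adapter, glue stick and stapler are placed around the calculator, each within about 3 mm of target in the camera checks, at 36 s of the 131 s allowed; the hand-in returned no verdict.

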